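# Tighten the turnbuckle jar clamp

## Robot

A 6-joint arm with a two-finger parallel gripper is mounted at the origin on the work surface; the furniture and walls round the work are solid. World frame = base frame: x ahead of the robot, y to its left, z up, the work surface at z = 0. Lengths are in m, angles in rad, forces in N, time in s.
With the tool pointing down it reaches from about 0.375 to 0.975 m from the base axis. Payload 3.8 kg.
Tool frame: the origin (TCP) lies midway between the tips of the shut fingers; the grasp point (between the pads) lies 19 mm behind it (arm.grip_depth is the z of the grasp point in the tool frame, in m); z points along the fingers, y is the line along which they close (so a half turn about z gives the same grasp; the last joint's range is limited). The gripper opens to 88 mm and grips with 3 to 60 N. Pads are 18 mm wide; open, the fingers measure 123 mm over their backs; the gripper's body (75 mm by 187 mm) begins 45 mm behind the grasp point.
Start: joints at [1.11, 0.264, 1.604, -0, 1.274, -0.037], TCP at [0.278, 0.615, 0.239] pointing down, gripper open.
Joint ranges: [-2.63, 2.63], [-0.94, 2.18], [0.31, 2.57], [-1.31, 4.45], [0, 2.66], [-2.55, 2.55]. Speed limits (rad/s): [2.57, 2.57, 3.14, 3.14, 3.14, 3.14].

## Interface

Orientations are given as a rotation vector (axis times angle).
In Python, from workcell import arm, get_image, get_calibration gives the robot as it stands. Calls block until the motion is done:
- arm.move_ptp(position, orientation): joint-space move of the TCP to a pose.
- arm.move_l(position, rot=None, speed=0.15, guard=None): straight line of the TCP; rot=None keeps the orientation; speed is the mean speed in m/s. With guard (N) it stops when the force on the tool has changed by that much, and returns True; else False.
- arm.goto_joints(angles): joint-space move.
- arm.ungrasp() and arm.close_gripper(): open the fingers fully, or close them until they stop; the grip force is fixed at half the most.
- arm.hold(seconds).
- arm.ik(position, orientation): joint angles nearest the present ones, or None.
- arm.sense(): the state.
- get_image(name): name is "scene" or "top" or "wrist"; returns (picture, depth): 480x640x3 uint8, red, green, blue; 480x640 float32, m along the optical axis (not along the pixel's ray), 0 where there is no reading.
- get_calibration(name): a dict with "intrinsics" (3x3 intrinsics, pixels), "D" ([k1, k2, p1, p2, k3] as OpenCV has them; the pictures are not rectified), "view" (4x4, takes a point from world to camera coordinates). Camera axes: x right, y up, looking along -z (the intrinsics and any distortion apply to the point x, -y, -z); pixel columns grow to the right and rows downward; lengths in m; the calibration is good to about 2 mm. A picture is of the moment at which its call begins: read the wrist's pose just before it. get_calibration takes no time and is no camera call; for the wrist camera it gives the pose at the moment of the call.
A pose or a line that the arm cannot do raises arm.IKError and nothing moves.
- arm.hand_in(): hands the job in; it is judged then, once.
The state is a dict: "clock": time; "joints": joint angles; "joint_vel": joint speeds; "joint_torque": joint torques, N m; "position": TCP position; "tcp_rot": TCP orientation; "contact_force": force on the tool from outside, world axes, zero at the start; "ft_torque": the same for the moment, N m; "finger_gap": finger opening in m; "grasp_force": force on a finger pad.
Only numpy, scipy, OpenCV 4.12 (cv2) and the standard library are available. Lean on these libraries where they do the work, as an engineer would, in place of code of your own. Each camera call takes 0.05 s, during which the arm holds its last target. There are 200 camera calls.

## Task

Two jar clamps stand on the bench, each drawn together by a turnbuckle with a red ball on its bar. Tighten the clamp that holds the jar with the blue lid, ready for opening: swing the bar of its turnbuckle over, away from the robot, all the way to its stop so that both jaws draw in on the jar, then let go. Leave the jar upright between the jaws, and do not turn the turnbuckle of the clamp with the white-lidded jar.

Things in the scene. Friction and masses are not known exactly. Their poses are not given: they have to be found in the camera images.
- blue_ball (a point): Centre of the red ball (22 mm) on the bar of the turnbuckle on the fixed clamp holding the blue-lidded jar. It sits on an 8 mm bar, 85 mm from the turnbuckle's axis, which is level, 50 mm above the bench. Site y axis: along that axis, within 0.35 rad of world y (left); it turns with the ball, which can swing between pads that pinch it along y. Clamp and jar top out below z = 70 mm.
- blue_turnbuckle (a joint): Turn of that brass turnbuckle, rad. Lean of its bar from upright = value - 1.15 (negative: towards the robot, positive: away). Starts at 0 to 0.35, jaws open; stop at 1.7, where the jaws hold the jar. Each radian draws both jaws in by 7 mm. Friction of 0.15 N m (about 2 N at the ball) keeps it where it is left.
- white_ball (a point): Centre of the same red ball on the other, equal clamp (grey base plate 150 x 124 mm, two aluminium jaws), the one that holds the white-lidded jar; not to be turned.
- blue_jar_centre (a point): Centre, half-way up, of the loose white specimen jar with a blue lid, 47 mm across, 60 mm tall, z axis up, standing on the clamp's base plate (8 mm above the bench) between the jaws, about 80 mm beyond the turnbuckle's axis as seen from the robot.
Not all that is in view belongs to the job. There is more than one size of the part that bears blue_jar_centre; the job needs the smallest.

How it is judged:
By the outcome, as a careful person would: the job done as asked, in the order asked, and still so for the second after the job is handed in, with the robot touching nothing.
It also fails if it takes over 32 s, if anything falls off the work surface, if the arm or the gripper's body presses on something with over 40 N, if the wrist force passes 120 N, or if a joint passes its speed limit or range.

## Working session

There is one attempt and no reset: what is moved stays moved. The work goes in short steps, each a Python script; the robot and the scene stay as the last script left them, time stands still between calls to the robot, and variables do not carry over. Pictures are saved under pics/ and viewed, at most 10 in all, crops included, and the job is handed in when it is done.

```bash
mkdir -p pics; ls; cat > h.py <<'E'
import numpy as np, cv2
from workcell import arm, get_image, get_calibration
def world(name, pts, depth, cal=None):
    "pixels (u,v) -> world points by depth"
    c=cal or get_calibration(name); K=np.array(c["intrinsics"],float); V=np.array(c["view"],float)
    p=cv2.undistortPoints(np.array(pts,np.float64).reshape(-1,1,2),K,np.array(c["D"],float)).reshape(-1,2)
    d=np.array([depth[int(v),int(u)] for u,v in pts])
    X=np.c_[p[:,0]*d,-p[:,1]*d,-d,np.ones(len(d))]
    return (np.linalg.inv(V)@X.T).T[:,:3]
def red(im):
    h=cv2.cvtColor(im,cv2.COLOR_RGB2HSV)
    return (((h[...,0]<8)|(h[...,0]>172))&(h[...,1]>150)&(h[...,2]>70)).astype(np.uint8)
def blue(im):
    h=cv2.cvtColor(im,cv2.COLOR_RGB2HSV)
    return ((h[...,0]>98)&(h[...,0]<125)&(h[...,1]>120)&(h[...,2]>50)).astype(np.uint8)
def report(name,im,d,cal=None):
    for lab,m in(("red",red(im)),("blue",blue(im))):
        n,l,s,c=cv2.connectedComponentsWithStats(m)
        for i in range(1,n):
            if s[i,4]<40: continue
            px=np.argwhere(l==i)[:,::-1]; W=world(name,px,d,cal)
            print(name,lab,s[i].tolist(),np.median(W,0).round(3),np.ptp(np.percentile(W,[3,97],axis=0),axis=0).round(3),"zmax",np.percentile(W[:,2],97).round(3))
E
python3 - <<'E'
from h import *
print(arm.sense()["clock"])
for n in("top","scene"):
    c=get_calibration(n); im,d=get_image(n); cv2.imwrite(f"pics/{n}.png",im[...,::-1]); report(n,im,d,c)
    np.savez(f"{n}.npz",im=im,d=d)
E
```

```text
pics
0.0
top red [424, 266, 10, 10, 70] [ 0.464 -0.184  0.098] [0.015 0.013 0.009] zmax 0.102
top red [266, 277, 10, 9, 65] [0.44  0.104 0.114] [0.014 0.013 0.006] zmax 0.117
top red [405, 313, 22, 34, 325] [ 0.352 -0.179  0.013] [0.059 0.037 0.006] zmax 0.016
top blue [196, 185, 30, 30, 685] [0.593 0.227 0.079] [0.05  0.05  0.005] zmax 0.081
top blue [388, 185, 24, 21, 380] [ 0.612 -0.135  0.068] [0.036 0.039 0.005] zmax 0.07
top blue [125, 189, 27, 35, 697] [ 0.686  0.594 -0.462] [0.08  0.125 0.199] zmax -0.438
top blue [193, 273, 31, 30, 722] [0.427 0.224 0.079] [0.047 0.05  0.005] zmax 0.082
top blue [234, 341, 12, 9, 42] [0.314 0.174 0.013] [0.013 0.02  0.005] zmax 0.015
top blue [252, 351, 17, 13, 76] [0.291 0.131 0.014] [0.019 0.03  0.007] zmax 0.018
scene red [241, 237, 10, 8, 49] [0.436 0.1   0.112] [0.009 0.013 0.009] zmax 0.115
scene red [393, 309, 12, 12, 108] [ 0.46  -0.189  0.096] [0.015 0.016 0.01 ] zmax 0.1
scene red [348, 371, 14, 44, 488] [ 0.347 -0.183  0.012] [0.058 0.037 0.005] zmax 0.014
scene blue [238, 172, 27, 22, 441] [0.589 0.224 0.078] [0.051 0.051 0.009] zmax 0.08
scene blue [178, 218, 32, 25, 626] [0.422 0.223 0.078] [0.054 0.055 0.008] zmax 0.08
scene blue [400, 245, 23, 20, 340] [ 0.608 -0.138  0.066] [0.038 0.036 0.005] zmax 0.068
scene blue [181, 314, 10, 20, 98] [0.288 0.126 0.013] [0.02  0.032 0.008] zmax 0.016
scene blue [450, 448, 10, 9, 66] [ 0.301 -0.346  0.127] [0.009 0.01  0.007] zmax 0.131
```

View pics/top.png

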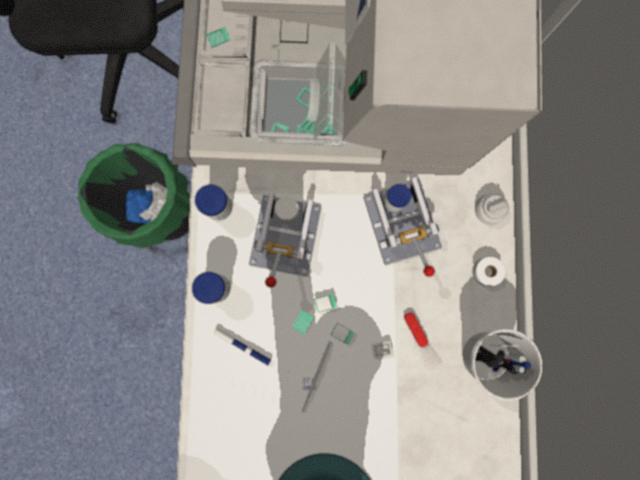

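View pics/scene.png

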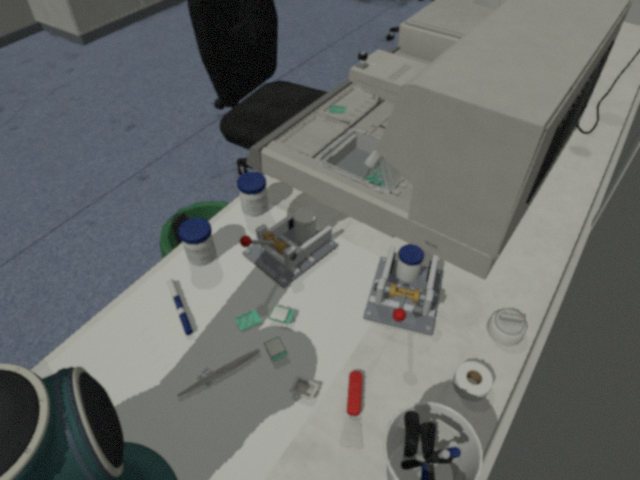

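Top view: the blue-lid clamp is on the right, with lid px (400,196) and red ball (429,271). The white clamp is on the left, with its ball at (271,281). Next I check the overhang of the instrument and go above the ball for one close look.

```bash
cat >> h.py <<'E'
from scipy.spatial.transform import Rotation as Rn
def rot(yaw):
    "tool down, tool y along the turnbuckle axis (either sense: the one nearer the present joints)"
    best=None
    for s in(1,-1):
        y=s*np.array([-np.sin(yaw),np.cos(yaw),0]); z=np.array([0,0,-1.]); x=np.cross(y,z)
        r=Rn.from_matrix(np.c_[x,y,z]).as_rotvec()
        q=arm.ik([0.5,-0.17,0.2],r)
        if q is None: continue
        c=abs(q[5])
        if best is None or c<best[0]: best=(c,r)
    return best[1]
E
python3 - <<'E'
from h import *
f=np.load("top.npz"); d=f["d"]
for u in (380,410,440):
    W=world("top",[(u,v) for v in range(100,186,6)],d); print(u,W[:,[0,2]].round(2).tolist())
f=np.load("scene.npz"); d=f["d"]; W=world("scene",[(u,v) for v in range(0,480,3) for u in range(0,640,3)],d)
m=(W[:,2]>.1)&(abs(W[:,1]+.14)<.15)&(W[:,0]>.5); print("instr",W[m].min(0) if m.any() else None)
yaw=0.322
r=rot(yaw); print(r,arm.sense()["tcp_rot"])
u=np.array([np.cos(yaw),np.sin(yaw),0])
p=np.array([0.463,-0.186,0])
arm.move_ptp(p+[0,0,.22],r)
c=get_calibration("wrist"); im,dd=get_image("wrist"); cv2.imwrite("pics/w1.png",im[...,::-1]); report("wrist",im,dd,c)
np.savez("w1.npz",im=im,d=dd)
print(arm.sense()["clock"],arm.sense()["joints"],np.linalg.inv(np.array(c["view"]))[:3,3])
E
```

```text
380 [[0.68, 0.35], [0.67, 0.35], [0.67, 0.33], [0.67, 0.31], [0.67, 0.29], [0.67, 0.26], [0.67, 0.24], [0.67, 0.21], [0.67, 0.18], [0.69, 0.09], [0.68, 0.09], [0.67, 0.07], [0.68, -0.0], [0.66, -0.0], [0.65, -0.0]]
410 [[0.68, 0.35], [0.67, 0.35], [0.67, 0.33], [0.67, 0.31], [0.67, 0.29], [0.67, 0.27], [0.67, 0.24], [0.67, 0.21], [0.67, 0.18], [0.67, 0.15], [0.67, 0.12], [0.67, 0.07], [0.67, 0.03], [0.66, 0.0], [0.65, 0.02]]
440 [[0.68, 0.36], [0.67, 0.35], [0.67, 0.34], [0.67, 0.32], [0.67, 0.3], [0.67, 0.27], [0.67, 0.25], [0.67, 0.22], [0.67, 0.19], [0.67, 0.16], [0.67, 0.12], [0.67, 0.08], [0.67, 0.04], [0.66, 0.0], [0.65, -0.0]]
instr [ 0.66016026 -0.28736747  0.10001283]
[3.10096392 0.50361412 0.        ] [-6.60621201e-01 -3.07091342e+00  3.04707143e-03]
wrist red [317, 213, 29, 29, 652] [ 0.468 -0.184  0.098] [0.017 0.018 0.009] zmax 0.101
wrist red [273, 272, 33, 67, 1419] [ 0.355 -0.178  0.013] [0.06  0.04  0.006] zmax 0.015
wrist blue [296, 0, 49, 33, 1231] [ 0.599 -0.135  0.068] [0.018 0.029 0.003] zmax 0.07
3.0417 [-4.30764090e-01 -5.91400554e-02  1.99339750e+00  1.60585848e-04
  1.20726970e+00  8.16827185e-01] [ 0.54145249 -0.15930453  0.36639759]
```

View pics/w1.png

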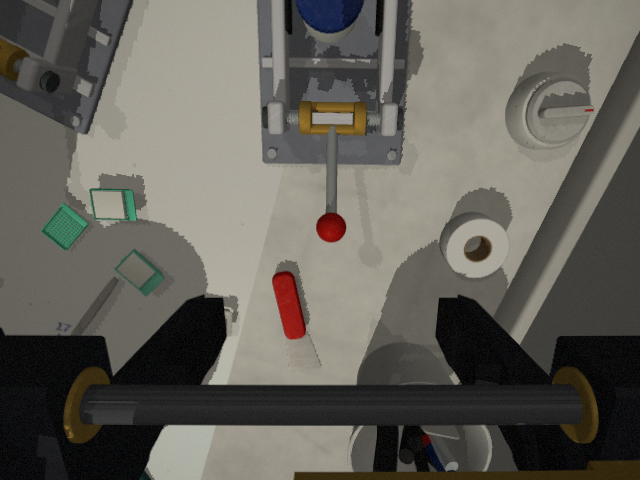

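The close look confirms the yaw: ball at px (331,227), turnbuckle at (333,118) and lid are in one column. The wrist camera leads the tool and could hit the instrument face (x≈0.66), so I'll flip the hand half a turn, tilt it back a little, and grip.

```bash
cat >> h.py <<'E'
yaw=0.322; U=np.array([np.cos(yaw),np.sin(yaw),0]); A=np.array([-np.sin(yaw),np.cos(yaw),0]); Z=np.array([0,0,1.])
B0=np.array([0.465,-0.185,0.090]); L0=-np.arccos((B0[2]-.05)/.085); C=B0-.085*np.sin(L0)*U; C[2]=.05
def ball(lean): return C+.085*(np.sin(lean)*U+np.cos(lean)*Z)
def pose(s,t=0.3):
    z=-np.cos(t)*Z+np.sin(t)*U; y=s*A
    return z,Rn.from_matrix(np.c_[np.cross(y,z),y,z]).as_rotvec()
def tcp(g,z): return g+.019*z
E
python3 - <<'E'
from h import *
print(arm.grip_depth,C,L0)
for s in(1,-1):
    z,r=pose(s)
    print(s,[None if (q:=arm.ik(tcp(ball(l),z),r)) is None else np.round(q,2).tolist() for l in(L0,0,.55,.65)])
q={s:arm.ik(tcp(B0,pose(s)[0])+.1*Z,pose(s)[1]) for s in(1,-1)}
s=min(q,key=lambda k:q[k][5]); z,r=pose(s); print("s",s,q[s])
arm.move_ptp(tcp(B0,z)-.09*z,r)
print(np.linalg.inv(np.array(get_calibration("wrist")["view"]))[:3,3], arm.sense()["position"])
print("guard",arm.move_l(tcp(B0,z),speed=.08,guard=12))
arm.close_gripper(); t=arm.sense()
print({k:np.round(t[k],3).tolist() for k in("clock","position","finger_gap","grasp_force","contact_force")})
E
```

```text
-0.0187 [ 0.53614533 -0.16126517  0.05      ] -1.0808390005411685
1 [None, [-0.46, 0.04, 2.14, 0.3, 0.78, -2.54], [-0.4, 0.12, 2.08, 0.29, 0.74, -2.48], [-0.39, 0.13, 2.07, 0.29, 0.73, -2.48]]
-1 [[-0.58, 0.0, 2.27, 0.36, 0.71, 0.41], [-0.46, 0.04, 2.14, 0.3, 0.78, 0.6], [-0.4, 0.12, 2.08, 0.29, 0.74, 0.66], [-0.39, 0.13, 2.07, 0.29, 0.73, 0.66]]Traceback (most recent call last):
  File "<stdin>", line 7, in <module>
  File "<stdin>", line 7, in <lambda>
TypeError: 'NoneType' object is not subscriptable
```

```bash
sed -i 's/def pose(s,t=0.3)/def pose(s,t=0.45)/' h.py
python3 - <<'E'
from h import *
z,r=pose(-1)
Q=[arm.ik(tcp(ball(l),z),r) for l in np.linspace(L0,.65,6)]+[arm.ik(tcp(B0,z)-.09*z,r)]
print([None if q is None else np.round(q,2).tolist() for q in Q])
assert all(q is not None for q in Q)
arm.move_ptp(tcp(B0,z)-.09*z,r)
cam=np.linalg.inv(np.array(get_calibration("wrist")["view"]))[:3,3]; print("cam at end",cam+ball(.6)-B0+.09*z)
print("guard",arm.move_l(tcp(B0,z),speed=.08,guard=12))
arm.close_gripper(); t=arm.sense()
print({k:np.round(t[k],3).tolist() for k in("clock","position","finger_gap","grasp_force","contact_force")})
E
```

```text
[[-0.67, -0.02, 2.34, 0.63, 0.67, 0.11], [-0.63, -0.04, 2.3, 0.58, 0.7, 0.2], [-0.58, -0.04, 2.26, 0.56, 0.71, 0.28], [-0.53, -0.01, 2.22, 0.54, 0.7, 0.34], [-0.49, 0.04, 2.18, 0.53, 0.67, 0.39], [-0.45, 0.09, 2.15, 0.54, 0.63, 0.41], [-0.75, -0.2, 2.32, 0.52, 0.87, 0.19]]
cam at end [ 0.60008361 -0.14031616  0.27085939]
guard False
{'clock': 6.017, 'position': [0.473, -0.182, 0.073], 'finger_gap': 0.019, 'grasp_force': 29.705, 'contact_force': [-1.472, 0.375, 1.98]}
```

```bash
python3 - <<'E'
from h import *
c=get_calibration("wrist"); im,d=get_image("wrist"); report("wrist",im,d,c); cv2.imwrite("pics/w2.png",im[...,::-1])
for n in("top","scene"):
    i,d=get_image(n); report(n,i,d)
E
```

```text
wrist red [304, 315, 56, 59, 2540] [ 0.467 -0.185  0.098] [0.017 0.017 0.009] zmax 0.101
wrist blue [281, 0, 95, 61, 4613] [ 0.603 -0.138  0.068] [0.028 0.038 0.008] zmax 0.07
top red [266, 277, 9, 9, 62] [0.44  0.105 0.113] [0.014 0.013 0.006] zmax 0.116
top red [407, 317, 20, 30, 267] [ 0.346 -0.181  0.013] [0.051 0.036 0.01 ] zmax 0.02
top blue [196, 185, 30, 30, 685] [0.593 0.227 0.079] [0.048 0.05  0.006] zmax 0.082
top blue [388, 185, 23, 21, 366] [ 0.611 -0.135  0.068] [0.035 0.039 0.005] zmax 0.07
top blue [125, 189, 27, 35, 697] [ 0.686  0.593 -0.461] [0.082 0.125 0.19 ] zmax -0.438
top blue [193, 273, 31, 30, 712] [0.427 0.225 0.079] [0.047 0.05  0.005] zmax 0.082
top blue [234, 341, 12, 8, 41] [0.315 0.174 0.014] [0.013 0.02  0.004] zmax 0.015
top blue [252, 351, 17, 13, 78] [0.291 0.131 0.015] [0.021 0.032 0.007] zmax 0.018
scene red [348, 372, 14, 43, 479] [ 0.346 -0.183  0.012] [0.059 0.038 0.005] zmax 0.014
scene blue [178, 229, 14, 14, 124] [0.401 0.225 0.078] [0.245 0.389 0.433] zmax 0.503
scene blue [181, 314, 10, 20, 91] [0.287 0.126 0.014] [0.02  0.033 0.01 ] zmax 0.017
scene blue [450, 448, 9, 9, 61] [ 0.301 -0.345  0.128] [0.01  0.009 0.007] zmax 0.13
```

View pics/w2.png

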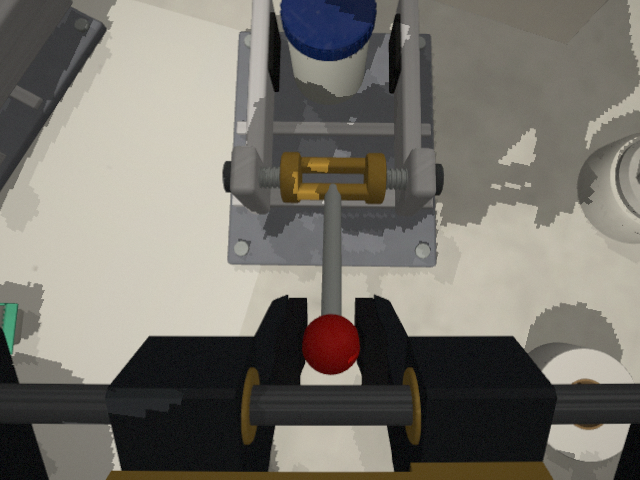

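The ball (px 331,344) is centred between the pads. Now I swing it along the arc.

```bash
python3 - <<'E'
from h import *
z,r=pose(-1)
for l in list(np.linspace(L0,.5,8)[1:])+[.55,.58,.61,.64]:
    hit=arm.move_l(tcp(ball(l),z),speed=.07,guard=25 if l>.45 else 35)
    t=arm.sense(); g=np.array(t["position"])-.019*z
    f=np.array(t["contact_force"]); tang=np.cos(l)*U-np.sin(l)*Z
    print(round(l,2),hit,round(t["clock"],2),f.round(1),"tang",round(f@tang,1),"lean",round(float(np.arctan2((g-C)@U,g[2]-.05)),3),round(t["finger_gap"],4))
    if hit or -f@tang>22: break
c=get_calibration("wrist"); im,d=get_image("wrist"); report("wrist",im,d,c); cv2.imwrite("pics/w3.png",im[...,::-1])
E
```

```text
-0.86 False 6.59 [-1.6 -0.4  2.6] tang 0.9 lean -0.849 0.0199
-0.63 False 7.02 [ 2.7 -1.4 -2.3] tang 0.4 lean -0.625 0.0193
-0.4 False 7.44 [ 4.8 -4.3 -5.6] tang 0.7 lean -0.402 0.0195
-0.18 False 7.87 [ 2.9 -4.9 -4.7] tang 0.3 lean -0.179 0.0193
0.05 False 8.29 [ 2.6 -5.1 -4.2] tang 1.1 lean 0.048 0.0193
0.27 False 8.72 [ 1.6 -6.  -3.5] tang 0.6 lean 0.274 0.0189
0.5 False 9.14 [ 0.8 -7.  -3.2] tang 0.3 lean 0.501 0.0192
0.55 False 9.39 [-2.6 -7.3  0.7] tang -4.4 lean 0.546 0.0189
0.58 False 9.64 [-3.9 -6.4  2.4] tang -6.1 lean 0.573 0.019
0.61 False 9.89 [-8.7 -8.2  6.3] tang -12.5 lean 0.596 0.0189
0.64 False 10.14 [-12.   -7.3  10.4] tang -17.1 lean 0.622 0.0184
wrist red [305, 329, 55, 56, 2575] [ 0.582 -0.148  0.131] [0.016 0.017 0.009] zmax 0.134
wrist blue [287, 226, 90, 90, 6043] [ 0.614 -0.138  0.068] [0.039 0.039 0.003] zmax 0.07
```

View pics/w3.png

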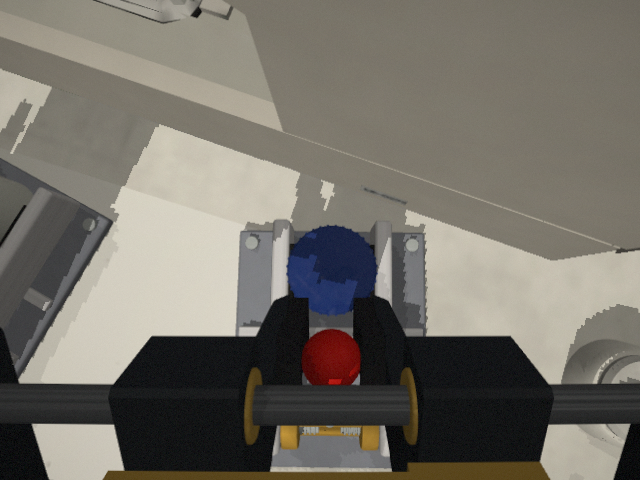

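Stop reached: resistance rose to 17 N at a lean of about 0.55, and the jaws are on the jar. I'll relax, release, retreat and check.

```bash
python3 - <<'E'
from h import *
z,r=pose(-1)
arm.move_l(tcp(ball(.585),z),speed=.05); print(arm.sense()["contact_force"])
arm.ungrasp()
p=np.array(arm.sense()["position"]); arm.move_l(p-.10*z,speed=.12)
arm.move_l(p-.10*z-.06*U+.02*Z,speed=.12)
arm.hold(.3)
c=get_calibration("wrist"); im,d=get_image("wrist"); report("wrist",im,d,c); cv2.imwrite("pics/w4.png",im[...,::-1])
for n in("top",):
    i,d=get_image(n); report(n,i,d)
print(ball(.55),arm.sense()["clock"],arm.sense()["contact_force"],arm.sense()["finger_gap"])
E
```

```text
[-1.85036115 -6.23962872  1.89357584]
wrist red [321, 159, 29, 24, 521] [ 0.577 -0.151  0.134] [0.014 0.016 0.007] zmax 0.136
wrist red [267, 425, 32, 55, 1325] [ 0.358 -0.177  0.013] [0.041 0.03  0.006] zmax 0.015
wrist blue [306, 123, 55, 50, 1215] [ 0.615 -0.129  0.068] [0.038 0.04  0.003] zmax 0.07
top red [409, 203, 10, 11, 79] [ 0.574 -0.148  0.133] [0.017 0.015 0.009] zmax 0.136
top red [266, 277, 9, 9, 67] [0.44  0.105 0.113] [0.014 0.014 0.006] zmax 0.117
top red [405, 313, 23, 34, 326] [ 0.352 -0.179  0.013] [0.057 0.036 0.007] zmax 0.016
top blue [196, 185, 30, 30, 684] [0.593 0.228 0.079] [0.048 0.049 0.005] zmax 0.081
top blue [390, 185, 21, 21, 360] [ 0.612 -0.137  0.068] [0.036 0.035 0.006] zmax 0.07
top blue [125, 189, 27, 35, 694] [ 0.686  0.593 -0.46 ] [0.081 0.124 0.187] zmax -0.438
top blue [193, 273, 31, 30, 717] [0.426 0.224 0.079] [0.047 0.051 0.006] zmax 0.082
top blue [234, 341, 11, 8, 42] [0.315 0.174 0.013] [0.013 0.02  0.005] zmax 0.016
top blue [252, 351, 17, 12, 73] [0.291 0.131 0.015] [0.018 0.03  0.007] zmax 0.018
[ 0.57829032 -0.14720516  0.12246458] 13.6 [ 0.30632343 -0.67101368  0.40645141] 0.08801119650049886
```

View pics/w4.png

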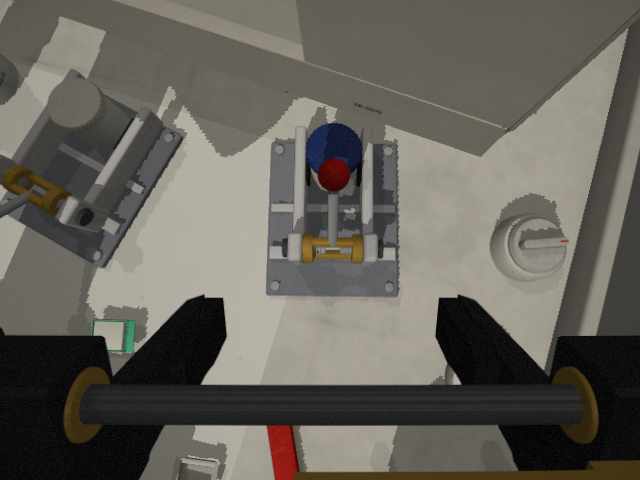

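```bash
python3 -c "
from workcell import arm
print(arm.hand_in())"
```

```text
the job is handed in; nothing more can be done
None
```

I swung the blue-lid clamp's bar over until it met its stop (17 N at the ball) and let go. The last images show the jaws on the jar, the jar upright and the white clamp's ball where it was. The job was handed in at about 13.6 s on the robot's clock, and no verdict came back.

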